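# Seat the adapter plate on the shaker's pins and bolt it

### The arm

A 7-joint arm with a two-finger parallel gripper is mounted at the origin on the work surface; the furniture and walls round the work are solid. World frame = base frame: x ahead of the robot, y to its left, z up, the work surface at z = 0. Lengths are in m, angles in rad, forces in N, time in s.
With the tool pointing down it reaches from about 0.35 to 0.9 m from the base axis. Payload 19.9 kg.
Tool frame: the origin (TCP) lies on the centre line of the jaws, within the pads' length; the fingertips stand 19 mm ahead of it and the grasp point (between the pads) is the TCP; z points along the fingers, x is the direction in which the jaws open and shut, and the axes are right-handed (so a half turn about z gives the same grasp; the last joint's range is limited). The gripper opens to 85 mm and grips with 20 to 120 N. Pads are 22 mm wide; open, the fingers measure 114 mm over their backs; the gripper's body (76 mm by 85 mm) begins 54 mm behind the grasp point. The pads swing forward as they close: fully open they stand 13 mm farther back than shut.
Start: joints at [1.234, 0.417, -0.01, 1.614, 0.005, 1.111, -0.053], TCP at [0.182, -0.598, 0.25] pointing down, gripper open.
Joint ranges: [-2.81, 2.81], [-0.39, 2.02], [-1.27, 1.25], [0.06, 2.57], [-1.19, 4.33], [0.19, 2], [-2.82, 2.82]. Speed limits (rad/s): [1.89, 1.89, 2.39, 2.39, 3.01, 3.01, 3.01].

### API

Orientations are given as a 3x3 rotation matrix whose columns are the frame's x, y, z axes.
In Python, from station import manip gives the robot as it stands. The module is installed in compiled form; this text tells all that it offers. Calls block until the motion is done:
- manip.reach(position, orientation): joint-space move of the TCP to a pose.
- manip.movel(position, max_speed=0.15, orientation=None): straight line of the TCP; orientation=None keeps the orientation; max_speed is the mean speed in m/s.
- manip.set_joints(angles): joint-space move.
- manip.grip(opening, f_grip=None): finger opening in m; f_grip is the grip in N (None keeps the last); returns when the fingers have stopped.
- manip.sleep(seconds).
- manip.ik(position, orientation): joint angles nearest the present ones, or None.
- manip.sense(): the state.
- manip.get_image(name): name is "side" or "top" or "wrist"; returns a dict with "frame" (400x640x3 uint8, red, green, blue), "fov_y" (degrees; the focal length in pixels is half the picture's height over the tangent of half this angle, whatever the lens; pixels are square), "cx", "cy" (the principal point, pixels), "cam_to_world" (4x4, takes a point from camera to world coordinates). Camera axes: x right, y down, z forward; pixel columns grow to the right and rows downward; lengths in m; the calibration is good to about 2 mm. A picture is of the moment at which its call begins. There is no depth.
A pose or a line that the arm cannot do raises manip.IKError and nothing moves.
- manip.job_done(): hands the job in, once; it reports no verdict.
Trained networks look in a picture, given as the dict that the camera call returned (one of the last four; its "shot" number tells which), for a name from the list of things; names that differ only in an ending like _2 or _b are one class to them, and where a whole thing is asked for, a point or a joint stands for the part that bears it (a point fixed in the world has none). Each returns a list of dicts, best first, with "score" (0 to 1); they miss things now and then, are a little off and sometimes report something else, mostly with a low value. They report only what shows in the picture. A call takes as long as a camera call.
- manip.recognise(query, picture): "point" ([column, row] in pixels, amid what is visible of it).
- manip.cut_out(query, picture): "mask" (400x640 bool, what is visible of it) and "point" ([column, row] in pixels, amid what is visible of it).
The state is a dict: "clock": time; "qpos": joint angles; "joint_vel": joint speeds; "effort": joint torques, N m; "position": TCP position; "eef_rot": TCP orientation; "contact_force": force on the tool from outside, world axes, zero at the start; "moment": the same for the moment, N m; "grip_width": finger opening in m.
Only numpy, scipy, OpenCV 4.12 (cv2) and the standard library are available. Lean on these libraries where they do the work, as an engineer would, in place of code of your own. Each camera call takes 0.05 s, during which the arm holds its last target. There are 200 camera calls.

### The job

The blue adapter plate lies out of place on the shaker deck, on top of the two locating pins. Nudge it sideways with the fingertips, never lifting it, until its holes drop over both pins and it lies flat on the deck. Then push the red tab of the bolt fully toward the plate so that the bolt locks over its edge, and leave the things standing around where they are.

Things in the scene. Friction and masses are not known exactly. Their poses are not given: they have to be found in the camera images.
- shaker: Bench shaker, fixed: white body with dark square deck, 190 x 190 mm, deck top 40 mm above the worktop. Origin at the centre of its underside; +x points to the side with the bolt (roughly away from the robot), z up. Yellow corner marks on the deck show where the plate belongs.
- pin_left (a point): Top of one of two brass locating pins on the deck, 8 mm thick, 5 mm high, bevelled top; at x = 0, y = +52 mm of the shaker.
- pin_right (a point): Top of the other, like pin, at x = 0, y = -52 mm of the shaker.
- ledge (a point): Centre of the top of an aluminium loading ledge on the deck's near (-x) side, 5 mm high, 32 mm (x) by 150 mm (y): it runs from x = -88 to -56 mm of the shaker.
- bolt_block (a point): Foot of the front face of the fixed black block that carries the bolt: the block spans x = 55 to 95 mm, y = -20 to +20 mm of the shaker, 10.5 mm high, its two guides 17.5 mm high, above the deck. Its front face is 3 mm beyond the edge of the seated plate.
- home (a point): Point on the deck top at the shaker's centre, half-way between the pins; axes as the shaker's. The seated plate's origin lies here with its axes parallel to the shaker's.
- adapter: Blue adapter plate, loose, about 0.3 kg, 104 (x) x 136 (y) x 10 mm (z), with four corner lugs 5 mm high on its top. Origin at the centre of its underside. At the start it lies level on the pin tops and the ledge, 5 mm above the deck, 14 to 26 mm from home toward the shaker's -x side, up to 12 mm off along y, turned up to 0.12 rad.
- hole_round (a point): Mouth in the plate's top of its round through hole, 11 mm wide, at x = 0, y = +52 mm of the plate; goes over pin_left. When both holes meet their pins (within about 1.5 mm) the plate drops 5 mm onto the deck.
- hole_slot (a point): Mouth in the plate's top of its slot, a through hole 11 mm (x) by 16 mm (y), at x = 0, y = -52 mm of the plate; goes over pin_right.
- bolt (a joint): Slide of the bolt in m: 0 drawn back, 0.022 fully shut; grows as it moves along the shaker's -x. Stays where it is left; takes about 2 N. Shut, its tip reaches 8 mm over the seated plate's far edge; it cannot pass over a plate that has not dropped.
- bolt_tab (a point): Centre of the bolt's upright red tab, 34 mm wide (y), 9 mm thick (x), 26 mm high (its centre about 73 mm above the worktop). Only the tab stands above the guides, so it can be pushed from its +x side.
- petri: Petri dish with lid, 60 mm wide, 15 mm high, to the left of the shaker; leave alone. Origin at the centre of its underside.
- timer: White kitchen-type timer, 66 x 66 x 18 mm, to the left of the shaker; leave alone. Origin at the centre of its underside.
- amber_bottle: Amber bottle with black cap, 50 mm wide, 101 mm high, to the right of the shaker; leave alone. Origin at the centre of its underside.
- flask: Lying pink culture flask with teal cap, 51 x 100 x 29 mm, to the right of the shaker; leave alone. Origin at the centre of its underside.

How it is judged:
On the way, in this order (a step that is already met when the one before it is completed fails the run):
1. the plate has dropped over both pins and lies flat on the deck, bolt not yet shut (horizontal distance between adapter and home below 0.004 m and z of adapter in the frame of home below 0.0015 m and angle between adapter's own z axis and vertical below 0.02 rad and angle between the x axis of adapter and the x axis of shaker, either way round below 0.06 rad and value of joint bolt below 0.012 m), for 0.2 s.
2. the bolt is pushed shut over the plate's edge (value of joint bolt above 0.018 m), for 0.2 s.
At the end, for the whole second after the job is handed in: The plate lies on the deck (underside within 1.5 mm of it, tilt under 0.02 rad), within 4 mm of home and 0.06 rad of square, at rest, and the bolt is at least 18 of its 22 mm shut (horizontal distance between adapter and home below 0.004 m and z of adapter in the frame of home below 0.0015 m and angle between adapter's own z axis and vertical below 0.02 rad and angle between the x axis of adapter and the x axis of shaker, either way round below 0.06 rad and value of joint bolt above 0.018 m and linear speed of adapter below 0.01 m/s); the robot touches nothing.
It fails at once if the plate is lifted (underside centre over 12 mm above the deck) or tipped by more than 0.25 rad (z of adapter in the frame of home above 0.012 m or angle between adapter's own z axis and vertical above 0.25 rad).
It fails at once if one of the things standing around is moved by more than 15 mm (distance of any of petri, timer, amber_bottle, flask from where it was at the start of the episode above 0.015 m).
It also fails if it takes over 64 s, if anything falls off the work surface, if the arm or the gripper's body presses on something with over 40 N, if the wrist force passes 120 N, or if a joint passes its speed limit or range.

## Working session

There is one attempt and no reset: what is moved stays moved. The work goes in short steps, each a Python script; the robot and the scene stay as the last script left them, time stands still between calls to the robot, and variables do not carry over. Pictures are saved under pics/ and viewed, on a budget of 10 in all, crops included, one or two more only if the job needs it, and the job is handed in when it is done.

```bash
mkdir -p pics
cat > h.py <<'E'
import numpy as np, cv2
from station import manip
def ray(im,p):
    f=200/np.tan(np.radians(im["fov_y"])/2); T=np.array(im["cam_to_world"])
    d=T[:3,:3]@np.array([(p[0]-im["cx"])/f,(p[1]-im["cy"])/f,1]); return T[:3,3],d
def atz(im,p,z):
    o,d=ray(im,p); return o+d*(z-o[2])/d[2]
def proj(im,P):
    f=200/np.tan(np.radians(im["fov_y"])/2); T=np.array(im["cam_to_world"])
    c=T[:3,:3].T@(np.array(P)-T[:3,3]); return np.array([im["cx"]+f*c[0]/c[2],im["cy"]+f*c[1]/c[2]])
def save(im,n,box=None,s=1):
    a=im["frame"][:,:,::-1]
    if box: a=a[box[1]:box[3],box[0]:box[2]]
    cv2.imwrite("pics/"+n,cv2.resize(a,None,fx=s,fy=s,interpolation=cv2.INTER_CUBIC))
E
python3 - <<'E'
from h import *
Z=dict(shaker=.04,pin_left=.045,pin_right=.045,ledge=.045,adapter=.055,hole_round=.055,hole_slot=.055,bolt_tab=.086,bolt_block=.05,petri=.015,timer=.018,amber_bottle=.1,flask=.029)
for c in("top","side"):
    im=manip.get_image(c); save(im,c+"0.png")
    print(c,np.round(im["cam_to_world"],3).tolist(),im["fov_y"],im["cx"],im["cy"])
    for k,z in Z.items():
        r=manip.recognise(k,im)
        for q in r[:2]: print(k,np.round(q["point"],1),round(q["score"],2),np.round(atz(im,q["point"],z),4))
s=manip.sense();print(s["clock"],s["eef_rot"],s["contact_force"])
E
```

```text
top [[0.025, -0.986, 0.168, 0.423], [-0.999, -0.019, 0.037, -0.07], [-0.033, -0.168, -0.985, 0.928], [0.0, 0.0, 0.0, 1.0]] 52.36086204494387 322.67660952027114 200.86913904411517
shaker [312.8 216.5] 0.75 [ 0.5391 -0.0162  0.04  ]
pin_left [314.5 213.4] 0.89 [ 0.5454 -0.0201  0.045 ]
pin_left [317.6 190.2] 0.19 [ 0.5973 -0.0255  0.045 ]
pin_right [311.  214.4] 0.72 [ 0.543  -0.0124  0.045 ]
ledge [312.3 218.2] 0.83 [ 0.5347 -0.0155  0.045 ]
adapter [322.7 241.5] 0.67 [ 0.4837 -0.0399  0.055 ]
adapter [246.5 229.8] 0.29 [0.5053 0.1257 0.055 ]
hole_round [320.3 241.1] 0.59 [ 0.4844 -0.0347  0.055 ]
hole_round [311.9 215.1] 0.41 [ 0.5402 -0.0151  0.055 ]
hole_slot [320.4 245. ] 0.79 [ 0.4761 -0.0352  0.055 ]
bolt_tab [317.3 191.5] 0.64 [ 0.5865 -0.027   0.086 ]
bolt_tab [312.4 216.7] 0.41 [ 0.5327 -0.0182  0.086 ]
bolt_block [314.3 216.6] 0.76 [ 0.5377 -0.0201  0.05  ]
petri [247.6 228.7] 0.66 [0.5116 0.1323 0.015 ]
timer [250.6 195.3] 0.97 [0.588 0.129 0.018]
amber_bottle [313.2 214. ] 0.69 [ 0.5365 -0.0206  0.1   ]
amber_bottle [413.2 209.4] 0.56 [ 0.5501 -0.2247  0.1   ]
flask [393.8
[... 644 characters left out ...]
323.8 234.4] 0.74 [0.4255 0.0867 0.086 ]
bolt_tab [305.1 195.4] 0.67 [0.5623 0.0017 0.086 ]
bolt_block [325.1 235. ] 0.92 [0.461  0.0448 0.05  ]
bolt_block [339.7 220.9] 0.27 [ 0.4772 -0.0167  0.05  ]
petri [272.8 260.7] 0.83 [0.5062 0.1419 0.015 ]
timer [252.3 246.9] 0.75 [0.5679 0.1441 0.018 ]
timer [372.8 182.1] 0.35 [ 0.5894 -0.284   0.018 ]
amber_bottle [372.4 178. ] 0.86 [ 0.4982 -0.1514  0.1   ]
flask [398.7 210. ] 0.58 [ 0.4369 -0.1799  0.029 ]
flask [324.  235.5] 0.22 [0.4838 0.0236 0.029 ]
1.4 [[ 2.90535252e-01 -9.56864287e-01 -6.82062556e-05]
 [-9.56864287e-01 -2.90535254e-01  3.54272971e-05]
 [-5.37154372e-05  5.49712514e-05 -9.99999997e-01]] [ 0.49856619  0.1400938  -0.25757742]
```

Run:
```python
import cv2
a=cv2.imread("pics/top0.png")[140:300,220:440]; b=cv2.imread("pics/side0.png")[150:300,220:440]
a=cv2.resize(a,(770,560),interpolation=2); cv2.imwrite("pics/t0c.png",a)
b=cv2.resize(b,(792,540),interpolation=2); cv2.imwrite("pics/s0c.png",b)
```

```text
(no output)
```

View pics/t0c.png

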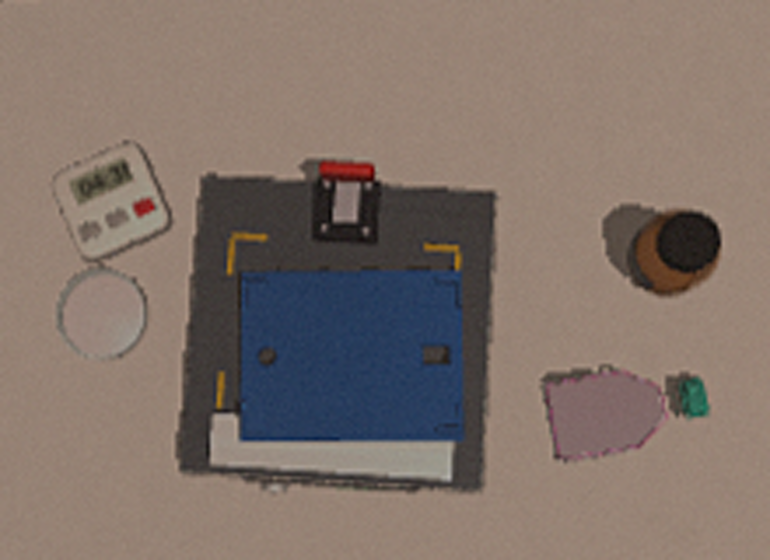

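Run:
```python
from h import *
R=np.array([[0,-1,0],[-1,0,0],[0,0,-1.]])
manip.reach([0.46,-0.03,0.36],R)
im=manip.get_image("wrist"); save(im,"w1.png")
np.save("w1.npy",im,allow_pickle=True)
print(np.round(im["cam_to_world"],3).tolist(),im["fov_y"],manip.sense()["clock"],manip.sense()["qpos"])
for k in("adapter","hole_round","hole_slot","bolt_tab","shaker","ledge"):
    for q in manip.recognise(k,im)[:1]: print(k,np.round(q["point"],1),round(q["score"],2))
```

```text
[[-0.001, -0.945, -0.326, 0.545], [-1.0, 0.002, 0.0, -0.032], [0.0, 0.326, -0.945, 0.484], [0.0, 0.0, 0.0, 1.0]] 70.41606142188813 3.7417 [ 0.59403203  0.04824086 -0.61061723  1.83659082  0.02881036  1.26583615
 -1.59649332]
adapter [320.4 137.8] 0.78
hole_round [321.2 140.3] 0.73
hole_slot [319.9 135. ] 0.81
bolt_tab [316.9  60.7] 0.76
shaker [307.4  93.8] 0.92
ledge [312.4  96.1] 0.8
```

View pics/w1.png

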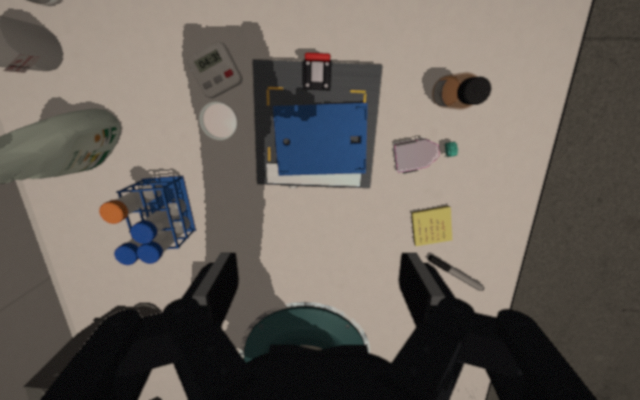

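```bash
cat >> h.py <<'E'
def rect(im,z,cx,cy,half=.13,ppm=2500):
    # metric top view: up = +x world, left = +y world
    c=[(cx+half,cy+half),(cx+half,cy-half),(cx-half,cy-half),(cx-half,cy+half)]
    src=np.float32([proj(im,[a,b,z]) for a,b in c]); n=int(2*half*ppm)
    H=cv2.getPerspectiveTransform(src,np.float32([[0,0],[n,0],[n,n],[0,n]]))
    return cv2.warpPerspective(im["frame"],H,(n,n),flags=cv2.INTER_CUBIC)[:,:,::-1]
E
python3 - <<'E'
from h import *
R=np.array([[0,-1,0],[-1,0,0],[0,0,-1.]])
manip.reach([0.52,-0.025,0.20],R)
im=manip.get_image("wrist"); np.save("w2.npy",im,allow_pickle=True)
cv2.imwrite("pics/w2r.png",rect(im,.055,.53,-.02,.12,2500))
print(manip.sense()["clock"])
E
```

```text
4.8083
```

View pics/w2r.png

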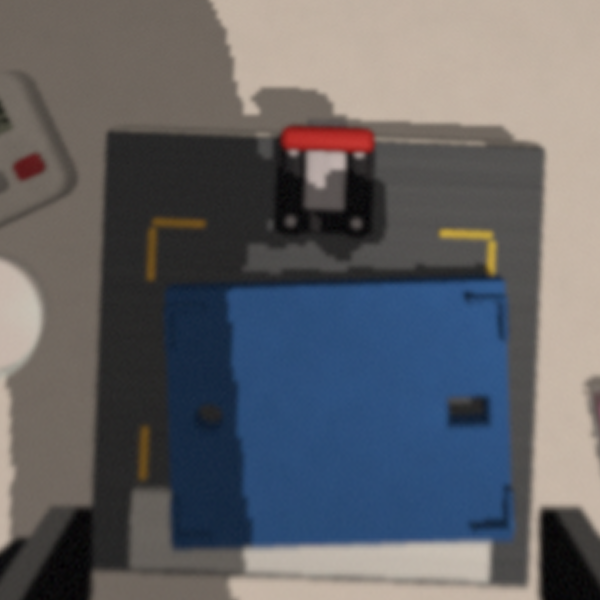

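Run:
```python
from h import *
im=np.load("w2.npy",allow_pickle=True).item()
def W(u,v,z):
    P=np.array([.65-v/2500,.10-u/2500,.055]); C=np.array(im["cam_to_world"])[:3,3]
    return (C+(P-C)*(z-C[2])/(.055-C[2]))[:2]
print(np.array(im["cam_to_world"])[:3,3])
d=[W(*p,.04) for p in((107,131),(543,146),(526,584),(92,570))]; c=np.mean(d,0)
e=(d[0]+d[1]-d[2]-d[3])/2; f=(d[0]+d[3]-d[1]-d[2])/2
print("deck",c,np.linalg.norm(e),np.linalg.norm(f),np.arctan2(e[1],e[0]),np.arctan2(-f[0],f[1]))
th=-.035; X=np.array([np.cos(th),np.sin(th)]);Y=np.array([-X[1],X[0]])
l0,l1=W(130,568,.045),W(490,581,.045); print("ledge ctr est",(l0+l1)/2+.088*X,np.linalg.norm(l0-l1))
y0,y1=W(150,220,.04),W(495,233,.04); print("yellow", (y0+y1)/2-.057*X, np.linalg.norm(y0-y1))
t=W(327,128,.086); print("tab top far edge",t,(t-c)@X,(t-c)@Y)
t=W(328,150,.086); print("tab top near edge",t,(t-c)@X,(t-c)@Y)
p=[W(*q,.055) for q in((165,286),(505,280),(513,540),(172,548))]; pc=np.mean(p,0); print("plate",pc,(pc-c)@X,(pc-c)@Y)
h1,h2=W(209,413,.055),W(468,410,.055); print("holes",(h1-c)@X,(h1-c)@Y,(h2-c)@X,(h2-c)@Y)
```

```text
[ 0.60468155 -0.0259059   0.32529758]
deck [ 0.50147367 -0.02684962] 0.1852569166732956 0.1837580270092056 -0.03647184719283657 -0.033320995878247044
ledge ctr est [ 0.50132098 -0.02700886] 0.14942479234057968
yellow [ 0.49992204 -0.02717711] 0.1457615972742817
tab top far edge [ 0.59947455 -0.0302387 ] 0.09805944799212186 4.232025761548716e-05
tab top near edge [ 0.5916838  -0.03059283] 0.09028586917585907 -0.0005842078008533902
plate [ 0.4846 -0.0355] -0.016560636582023475 -0.00923554252338484
holes -0.018176888223483848 0.042639670542505094 -0.013352363411446454 -0.06085488950940313
```

```bash
cat >> h.py <<'E'
S0=np.array([.5012,-.027]); TH=-.035
XS=np.array([np.cos(TH),np.sin(TH),0]); YS=np.array([-np.sin(TH),np.cos(TH),0]); ZD=np.array([0,0,-1.])
def P(x,y,z): return np.array([S0[0],S0[1],z])+x*XS+y*YS
RX=np.c_[-YS,-XS,ZD]   # jaws along shaker y (x pushes)
RY=np.c_[XS,-YS,ZD]    # jaws along shaker x (y pushes)
def step(p,R,v=.03):
    manip.movel(p,v,R); s=manip.sense(); return np.array(s["contact_force"])
E
python3 - <<'E'
from h import *
manip.grip(.05,20)
manip.reach(P(-.005,.08,.12),RY)
print(manip.sense()["qpos"])
f0=step(P(-.005,.08,.070),RY,.06); print(manip.sense()["clock"],f0)
for z in np.arange(.066,.044,-.001):
    f=step(P(-.005,.08,z),RY,.02)-f0
    if f[2]>3: break
s=manip.sense();print(z,s["position"],f,s["clock"],s["grip_width"])
manip.movel(P(-.005,.08,z+.03),.1)
E
```

```text
[ 0.54511657  0.52909481 -0.88018067  2.00315964  0.54035567  0.85837966
 -0.67345378]
7.3167 [-0.30307439 -0.27313826  0.49107571]
0.05499999999999999 [0.49915846 0.05315871 0.05591383] [-8.92272593 -2.21627078 28.45492959] 10.4167 0.0499589232128796
```

Run:
```python
from h import *
manip.movel(P(-.014,.06,.125),.15)
manip.movel(P(-.014,-.101,.125),.2)
f0=step(P(-.014,-.101,.063),RY,.08)
for y in np.arange(-.097,-.0815,.003):
    f=step(P(-.014,y,.063),RY,.02)-f0; print(round(y,4),np.round([f@XS,f@YS,f[2]],1))
f=step(P(-.014,-.081,.063),RY,.02)-f0; print(np.round([f@XS,f@YS,f[2]],1))
s=manip.sense();print(s["position"],P(-.014,-.081,.063),s["clock"])
step(P(-.014,-.095,.063),RY,.05)
step(P(-.014,-.095,.125),RY,.1)
R=np.array([[0,-1,0],[-1,0,0],[0,0,-1.]])
manip.reach([0.52,-0.025,0.20],R)
im=manip.get_image("wrist"); np.save("w3.npy",im,allow_pickle=True)
cv2.imwrite("pics/w3r.png",rect(im,.055,.53,-.02,.12,2500))
print(manip.sense()["clock"])
```

```text
-0.097 [ 1.6 -0.5  1.3]
-0.094 [ 1.6 -0.5  1.7]
-0.091 [ 1.2 -0.5  0.8]
-0.088 [ 0.7 -2.1  1.1]
-0.085 [ 0.9 -0.3  1. ]
-0.082 [ 0.7 -1.1  0.5]
[ 2.2 -0.9  1.5]
[ 0.48437016 -0.1074164   0.06299572] [ 0.48437415 -0.10746049  0.063     ] 15.3
17.9333
```

View pics/w3r.png

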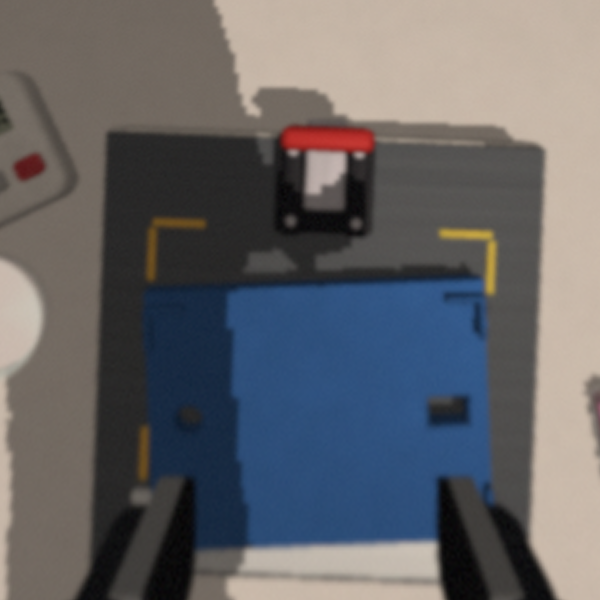

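```bash
cat >> h.py <<'E'
def S(im,u,v,z=.055):
    Q=np.array([.65-v/2500,.10-u/2500,.055]); C=np.array(im["cam_to_world"])[:3,3]
    p=C+(Q-C)*(z-C[2])/(.055-C[2]); d=p-P(0,0,z); return np.round(1000*np.array([d@XS,d@YS]),1)
E
python3 - <<'E'
from h import *
im=np.load("w3.npy",allow_pickle=True).item()
for p in ((190,416),(448,410),(145,288),(485,279),(491,500)): print(p,S(im,*p))
im=np.load("w2.npy",allow_pickle=True).item()
for p in ((209,413),(468,410)): print(p,S(im,*p))
E
```

```text
(190, 416) [-19.4  50.4]
(448, 410) [-13.4 -52.7]
(145, 288) [31.2 70.1]
(485, 279) [ 39.5 -65.7]
(491, 500) [-48.7 -71.1]
(209, 413) [-17.9  42.8]
(468, 410) [-13.1 -60.7]
```

Run:
```python
from h import *
manip.reach(P(-.100,0,.11),RX)
f0=step(P(-.100,0,.0635),RX,.08)
for x in (-.085,-.08,-.075,-.071,-.067):
    f=step(P(x,0,.0635),RX,.02)-f0; print(x,np.round([f@XS,f@YS,f[2]],1))
step(P(-.076,0,.0635),RX,.05)
step(P(-.076,0,.12),RX,.1)
im=manip.get_image("wrist"); np.save("w4.npy",im,allow_pickle=True)
cv2.imwrite("pics/w4r.png",rect(im,.055,.53,-.02,.12,2500))
print(manip.sense()["clock"])
```

```text
-0.085 [-0.2  0.3  0.5]
-0.08 [ 0.1 -0.5  0.3]
-0.075 [-0.   0.4  0.1]
-0.071 [-0.4 -0.6 -0.3]
-0.067 [-0.4 -0.6 -1.4]
22.8167
```

View pics/w4r.png

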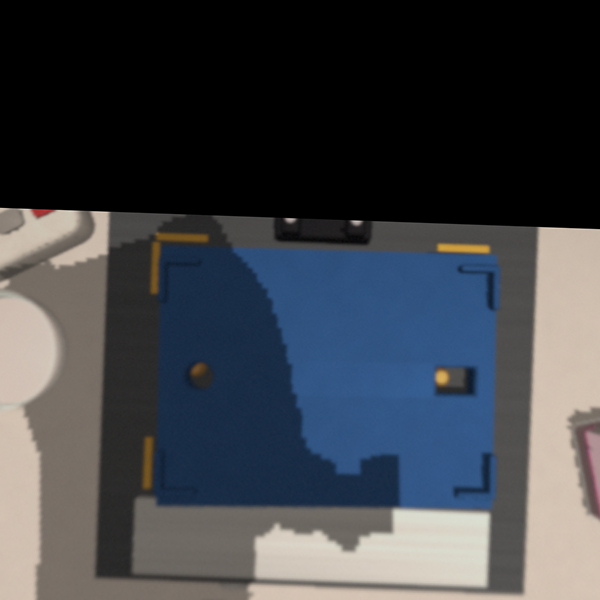

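Run:
```python
from h import *
im=np.load("w4.npy",allow_pickle=True).item()
for n,p,z in (("hl",(201,375.5),.055),("hr",(454,380),.055),("pinl",(200,368),.045),("pinr",(441.5,377.5),.045),("TL",(158,246),.055),("TR",(497,257),.055),("BR",(490,510),.055),("BL",(157,505),.055)): print(n,S(im,*p,z))
cv2.imwrite("pics/w4z.png",cv2.resize(np.hstack([rect(im,.055,.503,.022,.016,9000),rect(im,.055,.498,-.08,.016,9000)]),None,fx=1.3,fy=1.3,interpolation=2))
C=np.array(im["cam_to_world"]);print(C[:3,3])
```

```text
hl [-3.  46.5]
hr [ -1.3 -54.7]
pinl [-0.5 49.6]
pinr [ -0.9 -52.2]
TL [48.1 65.5]
TR [ 48.5 -70.1]
BR [-52.8 -70.9]
BL [-55.4  62.3]
[ 0.50950629 -0.02831841  0.24377838]
```

View pics/w4z.png

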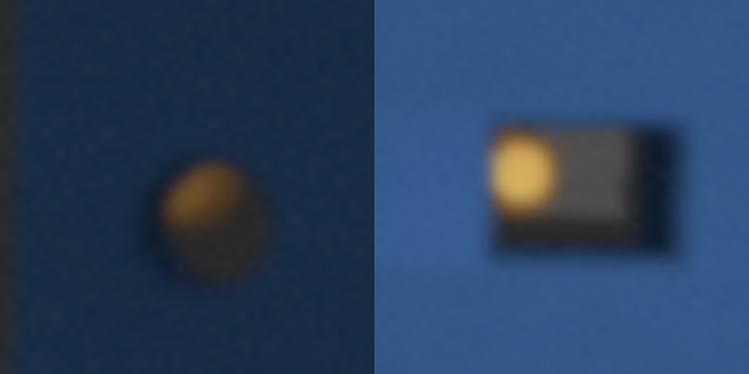

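Run:
```python
from h import *
im=np.load("w4.npy",allow_pickle=True).item();C=np.array(im["cam_to_world"])[:3,3]
def Q(cx,cy,u,v,z):
    q=np.array([cx+.016-v/11700,cy+.016-u/11700,.055]); p=C+(q-C)*(z-C[2])/(.055-C[2]); d=p-P(0,0,z); return np.round(1000*np.array([d@XS,d@YS]),1)
print(Q(.503,.022,211,221,.055),Q(.503,.022,190,180,.045),Q(.498,-.08,213,188,.055),Q(.498,-.08,138,172,.045))
```

```text
[-2.7 46.9] [ 0.3 51.5] [ -1.3 -55.3] [ -0.6 -51.4]
```

```bash
cat >> h.py <<'E'
def shot(n,z=.055):
    im=manip.get_image("wrist"); np.save(n+".npy",im,allow_pickle=True)
    a=P(0,.052,z); b=P(0,-.052,z)
    t=np.hstack([rect(im,z,a[0],a[1],.016,11700),rect(im,z,b[0],b[1],.016,11700)])
    f=cv2.resize(rect(im,z,*S0,.11,1800),(396,396)); m=np.zeros((t.shape[0]+200,t.shape[1],3),np.uint8)
    m=np.zeros((600,748,3),np.uint8); m[:374]=t; m[376:600,:224]=cv2.resize(f,(224,224)); cv2.imwrite(f"pics/{n}.png",m)
def Q(n,side,u,v,zt,z=.055):
    im=np.load(n+".npy",allow_pickle=True).item();C=np.array(im["cam_to_world"])[:3,3]
    a=P(0,.052 if side=="l" else -.052,z)
    q=np.array([a[0]+.016-v/11700,a[1]+.016-u/11700,z]); p=C+(q-C)*(zt-C[2])/(z-C[2]); d=p-P(0,0,zt); return np.round(1000*np.array([d@XS,d@YS]),1)
E
python3 - <<'E'
from h import *
manip.reach(P(-.002,-.095,.12),RY)
f0=step(P(-.002,-.095,.063),RY,.08)
for y in (-.085,-.080,-.0778):
    f=step(P(-.002,y,.063),RY,.02)-f0; print(y,np.round([f@XS,f@YS,f[2]],1))
step(P(-.002,-.084,.063),RY,.05)
step(P(-.002,-.084,.12),RY,.1)
shot("w5"); print(manip.sense()["clock"])
E
```

```text
-0.085 [-0.  -1.  -0.3]
-0.08 [-0.5 -1.  -0.3]
-0.0778 [ 0.5 -0.6 -0.1]
27.475
```

View pics/w5.png

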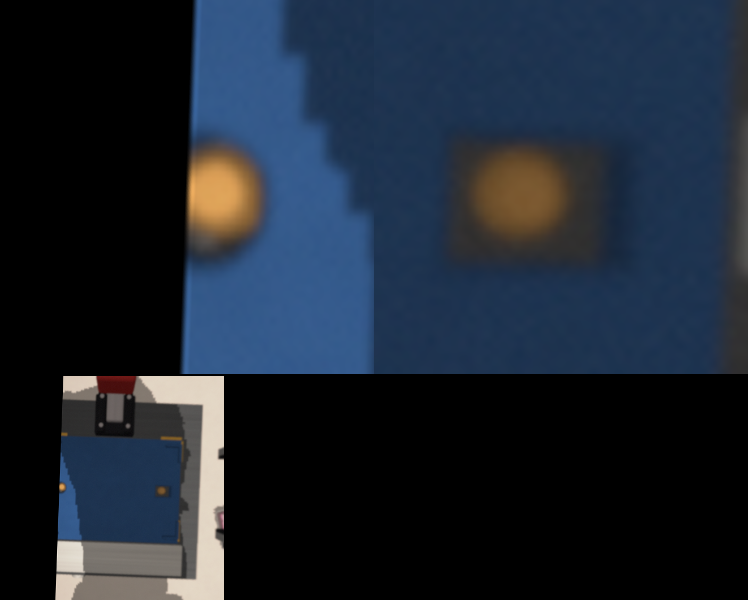

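Run:
```python
from h import *
manip.reach(P(-.085,0,.12),RX)
f0=step(P(-.085,0,.0628),RX,.08)
for x in np.r_[-.070,-.066,np.arange(-.064,-.0585,.001)]:
    f=step(P(x,0,.0628),RX,.015)-f0; print(round(x,4),np.round([f@XS,f@YS,f[2]],1))
    if -f@XS>6: break
step(P(-.072,0,.0628),RX,.05)
step(P(-.072,0,.13),RX,.1)
shot("w6",.05); print(manip.sense()["clock"])
```

```text
-0.07 [ 1.1  0.6 -1. ]
-0.066 [ 0.8 -0.5 -0.3]
-0.064 [ 0.9  0.7 -0.1]
-0.063 [ 0.4 -0.5 -0.2]
-0.062 [-0.4 -0.6 -0.3]
-0.061 [-5.1  0.3  1.7]
-0.06 [-9.2  1.1  4.9]
33.8667
```

View pics/w6.png

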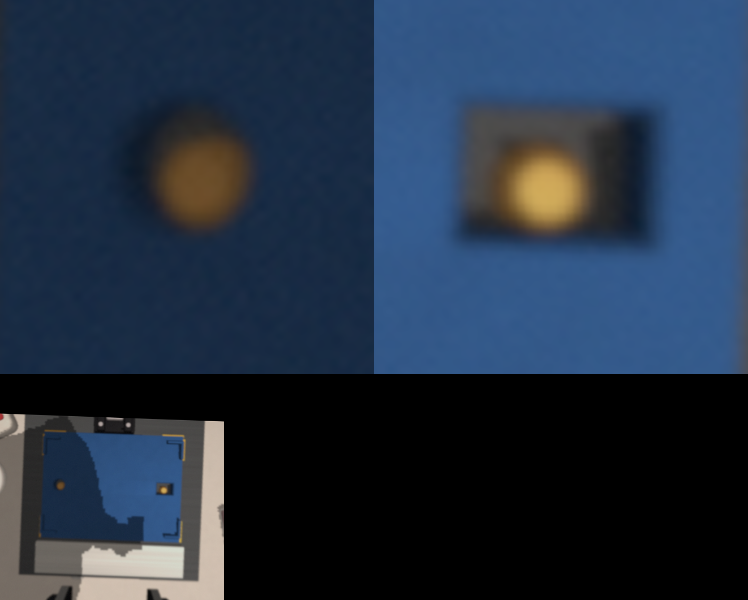

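Run:
```python
from h import *
manip.movel(P(-.072,0,.16),.2)
manip.grip(0.0,20)
manip.reach(P(.125,0,.16),RX)
s=manip.get_image("side"); a=s["frame"][:,:,::-1].copy()
b=cv2.resize(a[170:280,240:420],None,fx=4.4,fy=4.4,interpolation=2)
for z,c in((.05,(0,255,0)),(.055,(0,0,255))):
    q=[(proj(s,P(.0015+x,y,z))-[240,170]+.5)*4.4 for x,y in((-.052,.068),(-.052,-.068),(.052,-.068),(.052,.068))]
    cv2.polylines(b,[np.int32(q)],True,c,1)
cv2.imwrite("pics/s7.png",b); print(manip.sense()["clock"],manip.sense()["grip_width"])
```

```text
35.5583 0.00013285336544982277
```

View pics/s7.png

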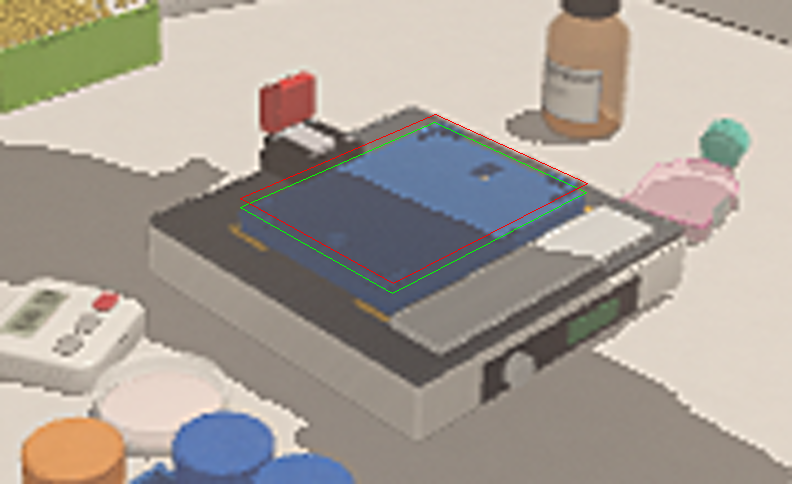

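The side view shows the plate lying on the deck: its side (240,215)–(390,300) runs straight down to the deck, and its top matches the 50 mm outline. Next is the bolt.

Run:
```python
from h import *
f0=step(P(.125,0,.087),RX,.08)
for x in np.r_[.110,.104,.098,.094,np.arange(.091,.0795,-.001)]:
    f=step(P(x,0,.087),RX,.025)-f0; print(round(x,4),np.round([f@XS,f@YS,f[2]],1))
    if f@XS>12: break
print(manip.sense()["position"]-P(0,0,0))
step(P(.105,0,.087),RX,.06)
step(P(.115,0,.18),RX,.12)
manip.reach([0.55,-0.025,0.24],RX)
im=manip.get_image("wrist"); np.save("w8.npy",im,allow_pickle=True)
cv2.imwrite("pics/w8.png",rect(im,.05,.53,-.02,.12,2500)); print(manip.sense()["clock"])
```

```text
0.11 [-0.3  0.1 -0.6]
0.104 [-0.4 -0.4 -1.1]
0.098 [ 0.5 -0.7 -0.3]
0.094 [-0.4  0.  -0.1]
0.091 [-0.3 -0.2  0. ]
0.09 [ 0.7 -1.1 -1.4]
0.089 [ 1.5 -0.8 -1.3]
0.088 [ 1.2 -0.6 -0.9]
0.087 [ 5.2  0.9 -3.5]
0.086 [11.9 -0.1 -7.2]
0.085 [ 16.9  -0.2 -11.4]
[ 0.08718911 -0.00303428  0.08754669]
42.15
```

View pics/w8.png

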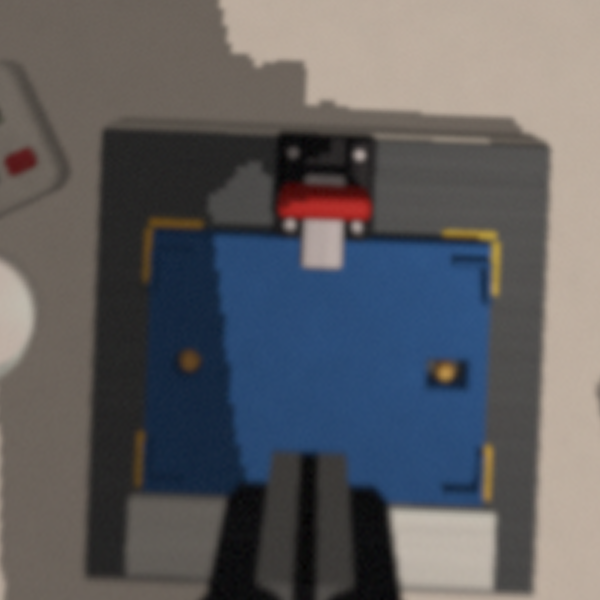

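The bolt's tip lies over the plate's edge (column 322, rows 236–268), and it was pushed to a hard stop. The plate sits between the yellow marks with both pins in their holes, and the arm is clear.

```bash
python3 -c "
from h import *
manip.movel([.55,-.025,.30],.15); manip.sleep(.3); s=manip.sense(); print(s['clock'],s['contact_force']); manip.job_done()"
```

```text
43.0 [0.3049771  0.04850578 1.0332122 ]
the job is handed in; nothing more can be done
```

The plate is seated over both pins, the bolt is shut over its edge, and the job was handed in at 43.0 s of the 64 s allowed. No verdict came back.

I nudged the plate with both fingertips in four pushes: +y, +x, +y, then +x. It dropped over the pins, and the last push ended against them. I then pushed the red tab with the closed fingers until it stopped hard at about 17 N.

**Plate:** The side picture, taken before the bolt was pushed, showed the plate lying on the deck. The last wrist picture showed both pins in their holes and the plate between the yellow marks, an estimated 1 to 1.5 mm from home.

**Bolt:** The last wrist picture showed its tip over the plate's far edge. I judged it fully shut from the hard stop and that picture, without measuring its travel exactly.

**Arm and surroundings:** At hand-in the arm was up and clear, with about 1 N of sensor reading. The arm touched none of the things standing around as far as the pictures show, but I did not measure their positions again.

**Disagreements along the way:**
- The first two-finger push moved the plate in y but did not square it, and the first x push drifted it about 3 mm in y. The second y push corrected that drift.
- The deck measured about 185 mm in the picture instead of 190 mm. The ledge, plate and pins matched their given sizes and positions within about 1 mm, so I went by those.

I viewed nine pictures of the budget of ten.

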